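# Start the loose hood screw on a stone grinder

## Robot

A 6-joint arm with a two-finger parallel gripper is mounted at the origin on the work surface. World frame = base frame: x ahead of the robot, y to its left, z up, the work surface at z = 0. Lengths are in m, angles in rad, forces in N, time in s.
With the tool pointing down it reaches from about 0.35 to 0.875 m from the base axis. Payload 4.2 kg.
Tool frame: the origin (TCP) lies midway between the tips of the shut fingers; the grasp point (between the pads) lies 19 mm behind it; z points along the fingers, y is the line along which they close (so a half turn about z gives the same grasp; the last joint's range is limited). The gripper opens to 87 mm and grips with 3 to 60 N. Pads are 19 mm wide; open, the fingers measure 117 mm over their backs; the gripper's body (75 mm by 190 mm) begins 51 mm behind the grasp point.
Start: joints at [1.482, 0.385, 0.008, 0, -1.194, -0.259], TCP at [0.213, 0.588, 0.223] pointing down, gripper open.
Joint ranges: [-3.14, 3.14], [-1.21, 2.06], [-1.07, 1.41], [-3.16, 2.05], [-2.99, -0.16], [-3.1, 3.1]. Speed limits (rad/s): [2.79, 2.79, 3.14, 3.14, 3.14, 3.14].

## Interface

Orientations are given as a unit quaternion [w, x, y, z].
In Python, from station import ctrl gives the robot as it stands.
- The arm moves only by the tool move_arm, never from a script. Its argument "motion" is one flat list of numbers, 7 for each row, row after row: the turn, a rotation vector about the world's x, y, z normalised to -1 to 1, where 1 is 90 degrees, then the shift along the world's x, y, z normalised to -1 to 1, where 1 is 0.8 m, then the finger opening in mm, from 0 to 87. In form: [rx, ry, rz, tx, ty, tz, fingers, rx, ry, rz, tx, ty, tz, fingers, ...]. A call has 1 to 10 rows; each row is the pose to reach, as a shift and turn from the pose commanded when the call began; what a row does not reach only later rows make up. A row lasts 1/8 s, in which the tool goes at most 62.5 mm and 10.7 degrees, less where a joint would pass 70% of its speed; a pose out of reach is approached as far as the arm can. A call with a number of a shift or a turn outside -1 to 1 is refused whole. A call with a gripper value outside its range is refused whole. The fingers move at their own pace and stop on an object; "force" is the grip in N (left out, the last holds). Time passes only in rows, so rows that repeat a pose let the fingers close. It gives the time, the measured TCP pose, the force, the opening and the grip force at its end, in the units of the state.
- ctrl.read_state(): the state, without advancing time (a new reading comes with each control period).
- ctrl.capture(name): name is "side" or "top" or "wrist"; returns the picture (384x512x3 uint8, blue, green, red); there is no depth.
- ctrl.camera_params(name): a dict with "K" (3x3 intrinsics, pixels), "dist" ([k1, k2, p1, p2, k3] as OpenCV has them; the pictures are not rectified), "origin" and "attitude" of the camera in the world. Camera axes: x right, y up, looking along -z (the intrinsics and any distortion apply to the point x, -y, -z); pixel columns grow to the right and rows downward; lengths in m; the calibration is good to about 2 mm. A picture is of the moment at which its call begins: read the wrist's pose just before it. camera_params takes no time and is no camera call; for the wrist camera it gives the pose at the moment of the call.
- ctrl.sign_off(): hands the job in; it is judged then, once.
The state is a dict: "clock": time; "joint_positions": joint angles; "qd": joint speeds; "tau": joint torques, N m; "ee_pos": TCP position; "eef_rot": TCP orientation; "ft_force": force on the tool from outside, world axes, zero at the start; "moment": the same for the moment, N m; "opening": finger opening in m; "grasp_force": force on a finger pad.
Only numpy, scipy, OpenCV 4.12 (cv2) and the standard library are available. Lean on these libraries where they do the work, as an engineer would, in place of code of your own. Each camera call takes 0.05 s, during which the arm holds its last target. There are 200 camera calls.

## Task

The hood of the stone grinder has just been put back, and one of the two black T-grip screws on its flat top is still loose: it stands higher on its spring, its bar pointing roughly front to back, while the one at the other end is already fastened, lower and with its bar along the hood. Push the loose screw down and, keeping it down, turn it clockwise (seen from above) about a quarter turn so that it catches and stays down when you let go. Leave the fastened screw fastened.

Things in the scene. Friction and masses are not known exactly. Their poses are not given: they have to be found in the camera images.
- loose_grip (a point): Centre of the loose screw's black T-grip, a bar 52 long, 14 thick, 36 mm tall on a 13 mm steel stem near one end of the hood's level top (150 mm above the bench, 140 x 290 mm). Point: on the screw's upright axis, 16 mm below the bar's top, 60 mm above the hood while up; stem collar 8 mm high. Axes turn with it: x along the bar, y across its thickness, z up.
- loose_push (a joint): Push of the loose screw, m: 0 up on its spring (start), 0.020 bottom stop. Spring lifts with 4.4 N at 0, 7.8 N at 0.0155, a good depth to turn at. It must be 0.012 or more down to turn past 0.4 rad. Turned beyond 0.6 rad it is caught: let go, it rises only to about 0.011.
- loose_turn (a joint): Turn of the loose screw, rad, growing clockwise seen from above. Starts at 0 to 0.2; stop at 1.75. About a quarter turn fastens it; friction of 0.06 N m keeps it where it is left.
- done_turn (a joint): Turn, rad, of the other, fastened screw: same shape, 210 mm away at the other end of the hood (which end varies), standing about 11 mm lower. Starts at 1.5 to 1.65, and must be left fastened.

How it is judged:
On the way, in this order (a step that is already met when the one before it is completed fails the run):
1. the loose screw is pushed down, not yet turned (value of joint loose_push above 0.0095 m and value of joint loose_turn below 0.6 rad), for 0.05 s.
2. the screw is turned clockwise while down (value of joint loose_turn above 1.15 rad and value of joint loose_push above 0.009 m), for 0.2 s.
At the end, for the whole second after the job is handed in: The loose screw has been turned clockwise to at least 1.15 rad and, let go, stays at least 9 mm down (caught under the hood); the other screw is still turned at least 1.15 rad (all of step 2 and value of joint done_turn above 1.15 rad); the robot touches nothing.
It fails at once if the fastened screw is turned loose (value of joint done_turn below 1 rad).
It also fails if it takes over 35 s, if anything falls off the work surface, if the arm or the gripper's body presses on something with over 40 N, if the wrist force passes 120 N, or if a joint passes its speed limit or range.

## Working session

There is one attempt and no reset: what is moved stays moved. The work goes in short steps, Python scripts to look and compute and a tool call to move; the robot and the scene stay as the last step left them, time stands still between calls to the robot, and variables do not carry over. Pictures are saved under pics/ and viewed, at most 10 in all, crops included, and the job is handed in when it is done.

Besides the shell and the picture viewer there is one more tool, called after "Emit:" as a command line: name --argument value ..., lists and objects as JSON in quotes. move_arm: Moves the arm, as the interface text tells. Scaled input: -1 to 1 covers 0.8 m each way for a shift and 90 degrees each way for a turn. Its arguments: {"type":"object","properties":{"motion":{"type":"array","items":{"type":"number"}},"force":{"type":"number"}},"required":["motion"]}

```bash
mkdir -p pics; ls; python3 - <<'E'
from station import ctrl
import cv2,numpy as np
s=ctrl.read_state();print(s)
ims=[]
for n in ["side","top"]:
    im=ctrl.capture(n);cv2.imwrite(f"pics/{n}0.png",im);p=ctrl.camera_params(n);print(n,p)
E
```

```text
pics
{'clock': 0.0, 'joint_positions': array([ 1.48161864e+00,  3.85527412e-01,  6.62675368e-03, -5.08469526e-04,
       -1.19399821e+00, -2.58596424e-01]), 'qd': array([-3.14807529e-04, -6.24334550e-04,  1.89075310e-03, -7.10526358e-04,
        6.29215740e-05,  1.08270768e-03]), 'tau': array([-8.99235511e-04, -3.90668428e+01,  1.87406391e+01,  4.21988457e+00,
        1.10093740e-02, -1.86560987e-04]), 'ee_pos': array([0.21278034, 0.58702009, 0.22147616]), 'eef_rot': array([ 1.06749601e-03,  9.84902898e-01, -1.73104361e-01, -1.46507615e-04]), 'ft_force': array([0.07394868, 0.37995745, 0.24761647]), 'moment': array([-0.02287311, -0.02224409, -0.03790587]), 'grasp_force': 0.0, 'opening': 0.08721715610731641}
side {'K': array([[445.89362782,   0.        , 261.55582319],
       [  0.        , 445.89362782, 187.85595901],
       [  0.        ,   0.        ,   1.        ]]), 'dist': array([-0.05824352,  0.        ,  0.        ,  0.        ,  0.        ]), 'origin': array([0.16664138, 0.55165014, 0.76086503]), 'attitude': array([-0.28265963, -0.13269915,  0.39262421,  0.86506687])}
top {'K': array([[458.70723343,   0.        , 254.06206202],
       [  0.        , 458.70723343, 193.34605877],
       [  0.        ,   0.        ,   1.        ]]), 'dist': array([-0.15925974,  0.        ,  0.        ,  0.        ,  0.        ]), 'origin': array([0.45476342, 0.03048344, 1.00127854]), 'attitude': array([-0.69955976, -0.05696769,  0.03303249,  0.71153333])}
```

View pics/side0.png

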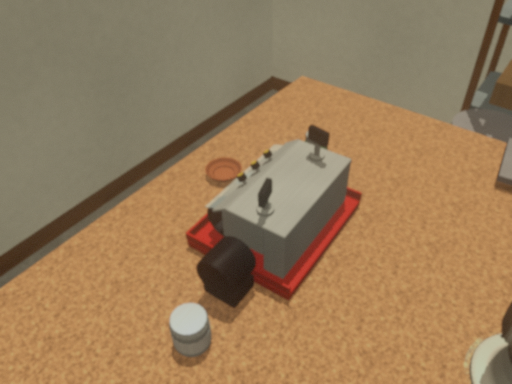

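View pics/top0.png

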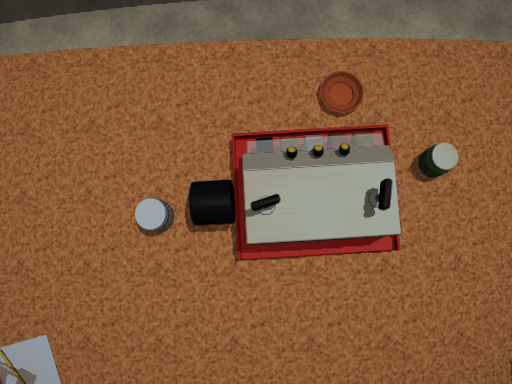

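Top view: the loose grip is at (385,194) on the right end, with its bar front to back. The fastened one is at (265,202), lying along the hood. In the side view the loose grip is the far one, near (318,137), and the fastened one is near (265,193).

```bash
cat > h.py <<'E'
import cv2,numpy as np
from scipy.spatial.transform import Rotation as R
def rot(q): return R.from_quat([q[1],q[2],q[3],q[0]]).as_matrix()
def ray(p,uv):
    x=cv2.undistortPoints(np.array([[uv]],float),p["K"],p["dist"])[0,0]
    d=rot(p["attitude"])@np.array([x[0],-x[1],-1]);return np.array(p["origin"]),d/np.linalg.norm(d)
def onz(p,uv,z):
    o,d=ray(p,uv);return o+d*(z-o[2])/d[2]
def tri(a,b):
    (o1,d1),(o2,d2)=a,b
    t=np.linalg.lstsq(np.c_[d1,-d2],o2-o1,rcond=None)[0]
    p,q=o1+t[0]*d1,o2+t[1]*d2;return (p+q)/2,np.linalg.norm(p-q)
def dark(im,box,th=60):
    x0,y0,x1,y1=box;m=np.zeros(im.shape[:2],np.uint8)
    m[y0:y1,x0:x1]=(im[y0:y1,x0:x1].max(2)<th)*255
    c=max(cv2.findContours(m,cv2.RETR_EXTERNAL,cv2.CHAIN_APPROX_NONE)[0],key=cv2.contourArea)
    M=cv2.moments(c);return (M["m10"]/M["m00"],M["m01"]/M["m00"]),c
E
python3 - <<'E'
from h import *
from station import ctrl
P={n:ctrl.camera_params(n) for n in("side","top")};I={n:cv2.imread(f"pics/{n}0.png") for n in P}
B={"loose":{"side":(300,118,335,152),"top":(365,172,400,215)},"done":{"side":(252,172,280,208),"top":(245,190,285,212)}}
for k,b in B.items():
    r=[]
    for n in P:
        uv,c=dark(I[n],b[n],75 if n=="side" else 40);r.append(ray(P[n],uv))
        print(k,n,np.round(uv,1),cv2.contourArea(c),cv2.boundingRect(c),np.round(cv2.minAreaRect(c),1) if 0 else cv2.minAreaRect(c))
    print(tri(*r))
for uv in [(243,152),(393,147),(399,236),(247,243)]: print(uv,onz(P["top"],uv,.15))
E
```

```text
loose side [317.9 136.3] 192.0 (309, 127, 19, 19) ((317.60003662109375, 136.30001831054688), (21.0190372467041, 11.627553939819336), 26.56505012512207)
loose top [384.2 194. ] 294.5 (376, 179, 16, 31) ((383.1106872558594, 193.7827911376953), (13.761432647705078, 30.51054573059082), 5.194429397583008)
(array([ 0.55153108, -0.17213281,  0.20410934]), np.float64(0.000126299375304965))
done side [264.6 193.5] 165.5 (259, 180, 12, 27) ((264.61676025390625, 192.67881774902344), (8.970754623413086, 26.826831817626953), 19.98310661315918)
done top [264.8 202.3] 224.0 (251, 194, 29, 17) ((264.96307373046875, 202.39541625976562), (9.374432563781738, 28.844409942626953), 70.55996704101562)
(array([0.54250309, 0.03856518, 0.19294901]), np.float64(0.0007623272012031895))
(243, 152) [0.64358207 0.07840111 0.15      ]
(393, 147) [ 0.64812958 -0.20802291  0.15      ]
(399, 236) [ 0.47879425 -0.21033457  0.15      ]
(247, 243) [0.47167135 0.07300554 0.15      ]
```

Emit:
move_arm --motion '[0, 0, 0, 0, 0, 0.08, 87, 0, 0, 0.22, 0.42, -0.95, 0.175, 87, 0, 0, 0.22, 0.42, -0.95, 0.175, 87, 0, 0, 0.22, 0.42, -0.95, 0.175, 87, 0, 0, 0.22, 0.42, -0.95, 0.175, 87, 0, 0, 0.22, 0.42, -0.95, 0.175, 87, 0, 0, 0.22, 0.42, -0.95, 0.175, 87, 0, 0, 0.22, 0.42, -0.95, 0.175, 87, 0, 0, 0.22, 0.42, -0.95, 0.175, 87, 0, 0, 0.22, 0.42, -0.95, 0.175, 87]'

```text
clock: 1.35
ee_pos: [0.4396, 0.0734, 0.3374]
eef_rot: [-0.0, 1.0, -0.001, 0.0]
ft_force: [0.7, 0.7, 0.6]
opening: 0.0875
grasp_force: 0.0
```

Emit:
move_arm --motion '[0, 0, 0, 0.14, -0.3, 0.025, 87, 0, 0, 0, 0.14, -0.3, 0.025, 87, 0, 0, 0, 0.14, -0.3, 0.025, 87, 0, 0, 0, 0.14, -0.3, 0.025, 87, 0, 0, 0, 0.14, -0.3, 0.025, 87, 0, 0, 0, 0.14, -0.3, 0.025, 87, 0, 0, 0, 0.14, -0.3, 0.025, 87]'

```text
clock: 2.22
ee_pos: [0.5509, -0.1634, 0.3573]
eef_rot: [-0.0, 1.0, -0.0, -0.0]
ft_force: [-0.2, -0.3, -0.2]
opening: 0.0873
grasp_force: 0.0
```

```bash
python3 - <<'E'
from h import *
from station import ctrl
s=ctrl.read_state();p=ctrl.camera_params("wrist");im=ctrl.capture("wrist");cv2.imwrite("pics/w1.png",im)
print(s["ee_pos"],s["eef_rot"],p,s["joint_positions"])
import pickle;pickle.dump(p,open("w1.pkl","wb"))
E
```

```text
[ 0.55094172 -0.16342988  0.35733827] [-1.85972088e-04  9.99999900e-01 -3.90051075e-04 -1.13097727e-04] {'K': array([[338.27903823,   0.        , 259.07635768],
       [  0.        , 338.27903823, 186.92225162],
       [  0.        ,   0.        ,   1.        ]]), 'dist': array([0.02226864, 0.        , 0.        , 0.        , 0.        ]), 'origin': array([ 0.63268152, -0.16395   ,  0.51935438]), 'attitude': array([-0.69879146,  0.10708473, -0.10730602,  0.69907709])} [-6.78781825e-03  2.37324220e-01  1.28511437e-01 -3.72684343e-04
 -1.46221212e+00  1.57684447e+00]
```

View pics/w1.png

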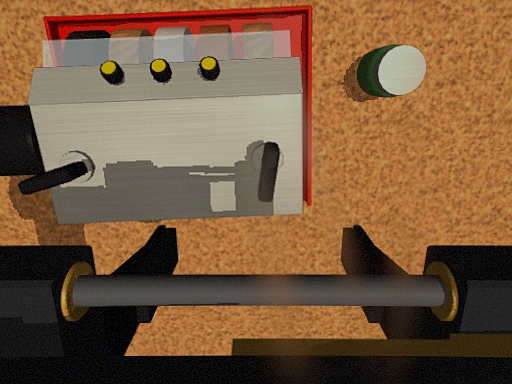

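The wrist view shows the loose bar from about (271,143) to (264,203), close to front to back. The fastened bar is at (22,187) to (90,165).

```bash
python3 - <<'E'
from h import *
from station import ctrl
import pickle
p=pickle.load(open("w1.pkl","rb"));im=cv2.imread("pics/w1.png")
T=ctrl.camera_params("top");it=cv2.imread("pics/top0.png")
for th in (40,50,60):
    uv,c=dark(im,(235,130,300,215),th);print(th,uv,cv2.contourArea(c),cv2.boundingRect(c))
    for z in (.226,.208):
        g=np.array([onz(p,q[0],z)[:2] for q in c],np.float32)*1000
        print(z,cv2.minAreaRect(g),"x ends",g[:,0].min(),g[:,0].max())
ut,ct=dark(it,(365,172,400,215),40)
print("tri",tri(ray(p,uv),ray(T,ut)))
S=ctrl.camera_params("side");us,_=dark(cv2.imread("pics/side0.png"),(300,118,335,152),75);print("tri ws",tri(ray(p,uv),ray(S,us)))
g=np.array([onz(T,q[0],.217)[:2] for q in ct],np.float32)*1000;print(cv2.minAreaRect(g))
# near top end
cc=c[:,0];print("low end",cc[np.argmax(cc[:,1])],onz(p,cc[np.argmax(cc[:,1])],.226))
for r in range(140,206,6):
    x=cc[cc[:,1]==r][:,0]
    if len(x):print(r,x.min(),x.max())
x0,y0=235,125;cv2.imwrite("pics/c.png",cv2.resize(im[125:215,235:305],None,fx=6,fy=6,interpolation=cv2.INTER_CUBIC))
E
```

```text
40 (272.8616874135546, 154.15214384508988) 120.5 (264, 142, 15, 47)
0.226 ((560.54833984375, -174.54156494140625), (42.15966796875, 12.331235885620117), 0.9487256407737732) x ends 539.4981 581.5974
0.208 ((556.122314453125, -175.19134521484375), (44.74658203125, 13.087883949279785), 0.9482131004333496) x ends 533.7804 578.46295
50 (271.1442307692308, 160.09455128205127) 312.0 (262, 142, 18, 55)
0.226 ((557.013671875, -172.1961212158203), (14.16988754272461, 49.04546356201172), 82.36026763916016) x ends 531.8042 581.5974
0.208 ((552.3707275390625, -172.70208740234375), (15.039335250854492, 52.054832458496094), 82.36017608642578) x ends 525.61444 578.46295
60 (269.23552894211576, 166.70384231536926) 668.0 (259, 142, 21, 59)
0.226 ((554.9945068359375, -171.90203857421875), (14.21201229095459, 53.1099853515625), 82.140869140625) x ends 527.9145 581.5979
0.208 ((550.2275390625, -172.3899383544922), (15.084037780761719, 56.368858337402344), 82.14081573486328) x ends 521.48596 578.46344
tri (array([ 0.55229638, -0.17381031,  0.19749852]), np.float64(7.566366292968226e-05))
tri ws (array([ 0.55310996, -0.17392678,  0.20237079]), np.float64(0.0010111485807791428))
((550.6758422851562, -167.0235595703125), (24.120872497558594, 53.65395736694336), 81.83454895019531)
low end [270 200] [ 0.52791444 -0.17388115  0.226     ]
146 265 277
152 264 279
158 262 278
164 262 277
170 261 276
176 260 275
182 259 274
188 265 273
194 268 272
200 270 270
```

View pics/c.png

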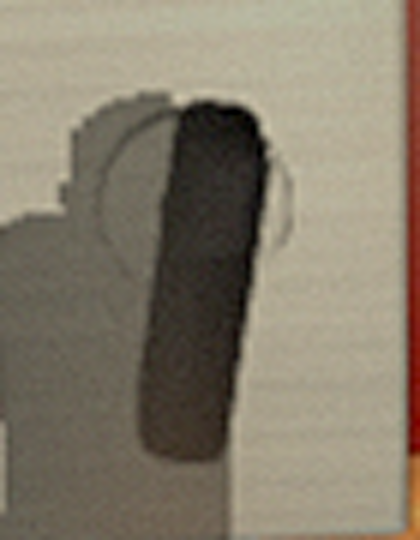

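Emit:
move_arm --motion '[0, 0, -0.09, 0.001, -0.012, 0, 70, 0, 0, -0.09, 0.001, -0.012, -0.06, 70, 0, 0, -0.09, 0.001, -0.012, -0.11, 70, 0, 0, -0.09, 0.001, -0.012, -0.15, 70, 0, 0, -0.09, 0.001, -0.012, -0.18, 70, 0, 0, -0.09, 0.001, -0.012, -0.209, 70, 0, 0, -0.09, 0.001, -0.012, -0.209, 70]'

```text
clock: 3.15
ee_pos: [0.5509, -0.1728, 0.189]
eef_rot: [-0.0, 0.997, -0.071, -0.002]
ft_force: [-0.2, 0.4, 0.3]
opening: 0.0697
grasp_force: 0.0
```

```bash
python3 - <<'E'
from h import *
from station import ctrl
s=ctrl.read_state();im=ctrl.capture("wrist");cv2.imwrite("pics/w2.png",im);print(s["ee_pos"],s["ft_force"],s["joint_positions"])
E
```

```text
[ 0.55092912 -0.1727925   0.18896926] [-0.22212354  0.41862035  0.33316341] [-2.37231511e-02  3.32068483e-01 -1.59639376e-01 -4.60546604e-04
 -1.08260523e+00  1.45304310e+00]
```

View pics/w2.png

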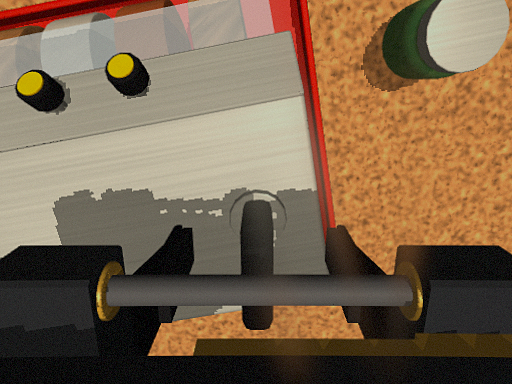

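The bar at (257,265) stands straight and centred between the fingers, whose inner tips are at (192,240) and (328,240). I'll close on it.

Emit:
move_arm --motion '[0, 0, 0, 0, 0, 0, 0, 0, 0, 0, 0, 0, 0, 0, 0, 0, 0, 0, 0, 0, 0, 0, 0, 0, 0, 0, 0, 0, 0, 0, 0, 0, 0, 0, 0, 0, 0, 0, 0, 0, 0, 0]' --force 40

```text
clock: 3.95
ee_pos: [0.5522, -0.1743, 0.19]
eef_rot: [-0.0, 0.997, -0.072, -0.0]
ft_force: [0.0, 2.9, 2.0]
opening: 0.0184
grasp_force: 1.6
```

Emit:
move_arm --motion '[0, 0, 0, 0, 0, 0, 0, 0, 0, 0, 0, 0, 0, 0, 0, 0, 0, 0, 0, 0, 0, 0, 0, 0, 0, 0, 0, 0]'

```text
clock: 4.45
ee_pos: [0.5526, -0.1726, 0.1901]
eef_rot: [-0.001, 0.997, -0.072, 0.0]
ft_force: [-0.1, 6.0, 1.8]
opening: 0.0138
grasp_force: 40.0
```

Emit:
move_arm --motion '[0, 0, 0, 0, 0.001, -0.006, 0, 0, 0, 0, 0, 0.001, -0.012, 0, 0, 0, 0, 0, 0.001, -0.0194, 0, 0, 0, 0, 0, 0.001, -0.0194, 0, 0, 0, 0, 0, 0.001, -0.0194, 0]'

```text
clock: 5.08
ee_pos: [0.5527, -0.1726, 0.1756]
eef_rot: [-0.0, 0.997, -0.071, 0.001]
ft_force: [-2.8, 6.0, 7.4]
opening: 0.0135
grasp_force: 40.0
```

Emit:
move_arm --motion '[0, 0, -0.1, 0, 0, -0.001, 0, 0, 0, -0.2, 0, 0, -0.001, 0, 0, 0, -0.3, 0, 0, -0.001, 0, 0, 0, -0.4, 0, 0, -0.001, 0, 0, 0, -0.5, 0, 0, -0.001, 0, 0, 0, -0.6, 0, 0, -0.001, 0, 0, 0, -0.7, 0, 0, -0.001, 0, 0, 0, -0.8, 0, 0, -0.001, 0, 0, 0, -0.87, 0, 0, -0.001, 0, 0, 0, -0.87, 0, 0, -0.001, 0]'

```text
clock: 6.32
ee_pos: [0.5518, -0.173, 0.1747]
eef_rot: [0.0, 0.728, -0.686, -0.0]
ft_force: [-2.4, 4.3, 7.5]
opening: 0.0134
grasp_force: 40.0
```

Emit:
move_arm --motion '[0, 0, 0, 0, 0, 0, 0, 0, 0, 0, 0, 0, 0, 0, 0, 0, 0, 0, 0, 0.004, 0, 0, 0, 0, 0, 0, 0.004, 40, 0, 0, 0, 0, 0, 0.004, 60, 0, 0, 0, 0, 0, 0.004, 60, 0, 0, 0, 0, 0, 0.004, 60, 0, 0, 0, 0, 0, 0.004, 60, 0, 0, 0, 0, 0, 0.004, 60]'

```text
clock: 7.45
ee_pos: [0.5523, -0.1735, 0.1769]
eef_rot: [0.0, 0.728, -0.685, -0.0]
ft_force: [-0.5, 0.0, 0.5]
opening: 0.058
grasp_force: 0.0
```

Released. Next I'll rise straight up and check.

Emit:
move_arm --motion '[0, 0, 0, 0, 0, 0.05, 60, 0, 0, 0, 0, 0, 0.1, 60, 0, 0, 0, 0, 0, 0.16, 60, 0, 0, 0, -0.1, -0.15, 0.2, 60, 0, 0, 0, -0.1, -0.25, 0.2, 60, 0, 0, 0, -0.1, -0.25, 0.2, 60, 0, 0, 0, -0.1, -0.25, 0.2, 60, 0, 0, 0, -0.1, -0.25, 0.2, 60]'

```text
clock: 8.45
ee_pos: [0.4713, -0.3755, 0.3368]
eef_rot: [0.0, 0.727, -0.687, 0.0]
ft_force: [-0.8, -0.3, -0.0]
opening: 0.0599
grasp_force: 0.0
```

```bash
python3 - <<'E'
from h import *
from station import ctrl
s=ctrl.read_state();print(s["clock"],s["ee_pos"])
a=ctrl.capture("side");b=ctrl.capture("top")
cv2.imwrite("pics/f.png",np.hstack([cv2.resize(a[110:220,230:370],None,fx=2.8,fy=2.8),cv2.resize(b[130:240,235:375+35][:,:140+35],None,fx=2.24,fy=2.8)]))
cv2.imwrite("pics/top1.png",b);cv2.imwrite("pics/side1.png",a)
E
```

```text
8.45 [ 0.47133069 -0.37547026  0.33680495]
```

View pics/f.png

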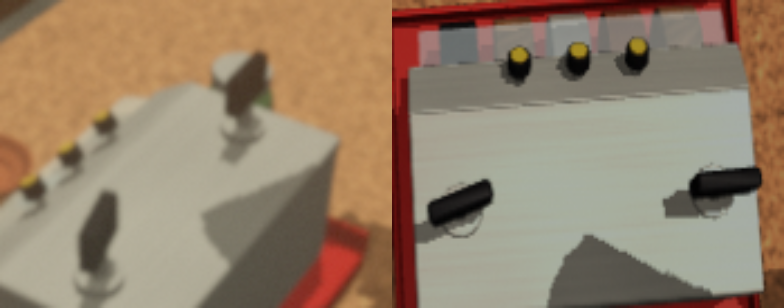

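Both bars now lie along the hood. In the side view the right-hand grip is at about (317,140), down from row 136, which fits about 11 mm lower, so it has caught.

```bash
python3 - <<'E'
from h import *
from station import ctrl
P={n:ctrl.camera_params(n) for n in("side","top")}
a,b=cv2.imread("pics/side1.png"),cv2.imread("pics/top1.png")
u,_=dark(a,(300,122,332,155),75);v,_=dark(b,(365,180,408,205),40)
p=tri(ray(P["side"],u),ray(P["top"],v));print(u,v,p)
if p[0][2]<.198: print(ctrl.sign_off())
E
```

```text
(317.00986193293886, 142.27021696252464) (383.1033755274262, 194.9240506329114) (array([ 0.55278178, -0.17415974,  0.18639031]), np.float64(0.0016024168692473134))
the job is handed in; nothing more can be done
None
```

I pushed the loose screw down, turned it about 78° clockwise and let go. It stayed down, measuring roughly 18 mm lower than at the start (11 mm expected, measurement good to several mm); the other screw still lies along the hood, the arm is clear, and I handed the job in after about 8.5 s, with no verdict shown.

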